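# Lay the upright lamp housing in the empty cradle

## Robot

A 7-joint arm with a two-finger parallel gripper is mounted at the origin on the work surface. World frame = base frame: x ahead of the robot, y to its left, z up, the work surface at z = 0. Lengths are in m, angles in rad, forces in N, time in s.
With the tool pointing down it reaches from about 0.4 to 0.875 m from the base axis. Payload 19.3 kg.
Tool frame: the origin (TCP) lies at the very end of the fingers, on their centre line; the grasp point (between the pads) lies 19 mm behind it; z points along the fingers, y is the line along which they close (so a half turn about z gives the same grasp; the last joint's range is limited). The gripper opens to 85 mm and grips with 20 to 120 N. Pads are 22 mm wide; open, the fingers measure 114 mm over their backs; the gripper's body (76 mm by 85 mm) begins 54 mm behind the grasp point. The pads swing forward as they close: fully open they stand 13 mm farther back than shut.
Start: joints at [-1.217, 0.521, -0.036, 1.599, 0.021, 1.021, -0.113], TCP at [0.257, 0.57, 0.231] pointing down, gripper open.
Joint ranges: [-2.91, 2.91], [-0.3, 2.13], [-1.5, 1.42], [0.17, 2.43], [-1.26, 4.41], [0.16, 1.93], [-2.52, 2.52]. Speed limits (rad/s): [1.89, 1.89, 2.39, 2.39, 3.01, 3.01, 3.01].

## Interface

Orientations are given as [roll, pitch, yaw] about the fixed x, y, z axes, in that order (R = Rz(yaw) Ry(pitch) Rx(roll)).
In Python, from workcell import monitor, optics, job_done gives the robot as it stands.
- The arm moves only by the shell command python3 -m handwheel 'ROWS' [FORCE]. ROWS is JSON, a list of rows, each an object of numbers: "dx", "dy", "dz": the shift along the tool's x, y, z in cm; "wx", "wy", "wz": the turn, a rotation vector about the tool's x, y, z in rad; "claw": the opening in per cent of the stroke, from 0 (shut) to 100 (fully open). A call has 1 to 8 rows; each row shifts and turns the commanded pose from where the row before left it, along the tool's axes as they then stand; what a row does not reach is not made up. A row lasts 1/8 s, in which the tool goes at most 62.5 mm and 10.7 degrees, less where a joint would pass 70% of its speed; a pose out of reach is approached as far as the arm can. A call with a gripper value outside its range is refused whole. The fingers move at their own pace and stop on an object; FORCE is the grip in N (left out, the last holds). Time passes only in rows, so rows that do not move let the fingers close. It gives the time, the measured TCP pose, the force, the opening and the grip force at its end, in the units of the state.
- monitor.observe(): the state, without advancing time (a new reading comes with each control period).
- optics.grab_frame(name): name is "side" or "top"; returns a dict with "frame" (400x640x3 uint8, blue, green, red), "fovy" (degrees; the focal length in pixels is half the picture's height over the tangent of half this angle, whatever the lens; pixels are square), "cx", "cy" (the principal point, pixels), "R" (3x3) and "t" (3): a world point X has camera coordinates R X + t. Camera axes: x right, y down, z forward; pixel columns grow to the right and rows downward; lengths in m; the calibration is good to about 2 mm. A picture is of the moment at which its call begins. There is no depth.
- job_done(): hands the job in; it is judged then, once.
Trained networks look in the newest picture that a camera, given by its name, has taken for a name from the list of things; names that differ only in an ending like _2 or _b are one class to them, and where a whole thing is asked for, a point or a joint stands for the part that bears it (a point fixed in the world has none). Each returns a list of dicts, best first, with "p" (0 to 1); they miss things now and then, are a little off and sometimes report something else, mostly with a low value. They report only what shows in the picture. A call takes as long as a camera call. They do not tell look-alikes from the thing itself.
- optics.masks_of(name, camera): "region" (400x640 bool, what is visible of it) and "rect" ([left, top, width, height] in pixels, round what is visible of it).
The state is a dict: "clock": time; "qpos": joint angles; "qd": joint speeds; "joint_efforts": joint torques, N m; "position": TCP position; "tool_rot": TCP orientation; "force": force on the tool from outside, world axes, zero at the start; "moment": the same for the moment, N m; "grip_width": finger opening in m; "finger_force": force on a finger pad.
Only numpy, scipy, OpenCV 4.12 (cv2) and the standard library are available. Lean on these libraries where they do the work, as an engineer would, in place of code of your own. Each camera call takes 0.05 s, during which the arm holds its last target. There are 200 camera calls.

## Task

A bronze compass lamp housing stands upright on the bench beside two wooden vee cradles, one of which already holds another housing. Lay the upright housing down on its side on the bare bench and let go of it, then take it again from above round its middle and lower it gently into the empty cradle, so that it lies level along the cradle in both vees, either end either way. Do not let it topple or drop or force it into the cradle, and leave the other housing and the other things on the bench where they are.

Things in the scene. Friction and masses are not known exactly. Their poses are not given: they have to be found in the camera images.
- housing: Housing to move: bronze, upright at the start, 140 mm tall, about 0.45 kg. Origin: centre of its foot's underside; z along it to the lens end. Octagonal body z = 12 to 124 mm, 52 mm across flats (flats face x, y and at 45 degrees between). Round foot 42 mm wide, 12 mm high; round lens cap 44 mm wide, 16 mm high. It lies on a flat without rolling, axis 26 mm up.
- housing_mid (a point): Point on the axis of that housing, 70 mm above its foot, half way along it; axes as the housing's.
- other_housing: An identical housing already lying in one of the cradles. Origin: half way along its axis; its length runs along its x axis. Leave it.
- cradle_1: One of two identical fixed walnut cradles. Origin: centre of underside; x along the cradle. Base 188 x 80 x 14 mm; at x = -41 and +41 mm a 90-degree vee 24 mm thick along x, apex at z = 14 mm, flanks up to z = 46 mm at y = -32, +32 mm; end cheeks 12 mm thick at x = -88, +88 mm rise to z = 78 mm (164 mm clear between). The middle 58 mm is open down to the base for the fingers.
- cradle_2: The other cradle, of the same shape and frame. Which of the two is empty must be seen from where the other housing lies.
- cradle_1_seat (a point): Point in cradle_1, 51 mm above its underside, where the middle of a seated housing's axis lies; axes as the cradle's.
- cradle_2_seat (a point): The same point in cradle_2.
- magnet_bar: Bystander: red-painted magnet bar 150 x 22 x 14 mm lying along its x; origin at the centre of its underside.
- cover: Bystander: domed clear acrylic compass cover, 132 mm diameter, 58 mm high; origin at the centre of its underside.
- azimuth_ring: Bystander: flat pewter ring 160 mm in diameter, 12 mm high; origin at the centre of its underside.
- pelorus_base: Bystander: round walnut base 150 mm in diameter, 46 mm high with its brass stub; origin at the centre of its underside.
- screwdriver: Bystander: screwdriver 190 mm long lying on the bench along its x.
- wrench: Bystander: wrench 160 mm long lying on the bench along its x.
Things that resemble listed ones, but are neither listed nor needed, are in the scene too. Leave any purple or yellow look-alike of the housing alone.

How it is judged:
By the outcome, as a careful person would: the job done as asked, in the order asked, and still so for the second after the job is handed in, with the robot touching nothing.
It also fails if it takes over 59 s, if anything falls off the work surface, if the arm or the gripper's body presses on something with over 40 N, if the wrist force passes 120 N, or if a joint passes its speed limit or range.

## Working session

There is one attempt and no reset: what is moved stays moved. The work goes in short steps, Python scripts to look and compute and a shell command to move; the robot and the scene stay as the last step left them, time stands still between calls to the robot, and variables do not carry over. Pictures are saved under pics/ and viewed, at most 11 in all, crops included, and the job is handed in when it is done.

```bash
mkdir -p pics; ls
cat > h.py <<'E'
import numpy as np,cv2
from workcell import monitor, optics
def cam(n):
    d=optics.grab_frame(n); d['f']=200/np.tan(np.radians(d['fovy'])/2); d['R']=np.array(d['R']);d['t']=np.array(d['t']); return d
def ray(d,u,v):
    r=d['R'].T@np.array([(u-d['cx'])/d['f'],(v-d['cy'])/d['f'],1]); return -d['R'].T@d['t'],r
def atz(d,u,v,z):
    c,r=ray(d,u,v); return c+r*(z-c[2])/r[2]
def proj(d,X):
    p=d['R']@np.array(X)+d['t']; return np.array([d['cx']+d['f']*p[0]/p[2],d['cy']+d['f']*p[1]/p[2]])
E
python3 - <<'E'
from h import *
a=cam('top');b=cam('side')
cv2.imwrite('pics/top.png',a['frame']);cv2.imwrite('pics/side.png',b['frame'])
for n,d in(('top',a),('side',b)):
    print(n,d['fovy'],d['cx'],d['cy'],ray(d,320,200))
    for k in('housing','other_housing','cradle_1','magnet_bar','cover','azimuth_ring','pelorus_base','screwdriver','wrench'):
        print(k,[(round(m['p'],2),list(map(int,m['rect']))) for m in optics.masks_of(k,n)])
s=monitor.observe();print({k:np.round(v,3) for k,v in s.items()})
E
```

```text
pics
top 51.90172598232422 318.9010744168701 204.15649511030986 (array([0.43467828, 0.04255104, 0.9747711 ]), array([ 0.16292906, -0.00310473, -0.98668837]))
housing [(0.94, [170, 258, 42, 27]), (0.87, [330, 282, 27, 25]), (0.67, [235, 210, 29, 30])]
other_housing [(0.82, [456, 219, 31, 61])]
cradle_1 [(0.89, [373, 199, 50, 87]), (0.62, [444, 208, 53, 88])]
magnet_bar [(0.97, [301, 159, 57, 13])]
cover [(0.85, [232, 109, 49, 54])]
azimuth_ring [(0.92, [127, 166, 66, 64])]
pelorus_base [(0.63, [329, 90, 62, 63])]
screwdriver [(0.58, [221, 286, 71, 45])]
wrench [(0.72, [418, 115, 52, 41])]
side 55.31580399375931 319.77039275135513 206.5216185083646 (array([ 0.20459215, -0.5750622 ,  0.51491104]), array([ 0.43713703,  0.75982763, -0.48152424]))
housing [(0.89, [266, 168, 22, 58]), (0.88, [210, 157, 28, 55]), (0.59, [229, 224, 35, 74])]
other_housing [(0.65, [338, 332, 98, 58])]
cradle_1 [(0.83, [276, 258, 113, 77]), (0.73, [316, 316, 140, 80])]
magnet_bar [(0.65, [351, 220, 43, 35])]
cover [(0.79, [330, 182, 47, 27]), (0.53, [265, 170, 24, 57])]
azimuth_ring [(0.56, [245, 168, 53, 23])]
pelorus_base []
screwdriver [(0.82, [198, 220, 20, 45])]
wrench [(0.2, [265, 167, 26, 58])]
{'clock': np.float64(1.0), 'qpos': array([-1.217,  0.521, -0.036,  1.6  ,  0.021,  1.021, -0.113]), 'qd': array([0.   , 0.001, 0.001, 0.001, 0.   , 0.001, 0.001]), 'joint_efforts': array([-2.0000e-03, -9.2684e+01,  1.9790e+00, -3.7027e+01,  1.8000e-02,
        2.0000e-03, -0.0000e+00]), 'position': array([0.257, 0.57 , 0.231]), 'tool_rot': array([-3.142,  0.   ,  2.718]), 'force': array([-0.148, -0.572,  0.74 ]), 'moment': array([-0.05 , -0.013,  0.007]), 'finger_force': np.float64(0.0), 'grip_width': np.float64(0.086)}
```

View pics/top.png

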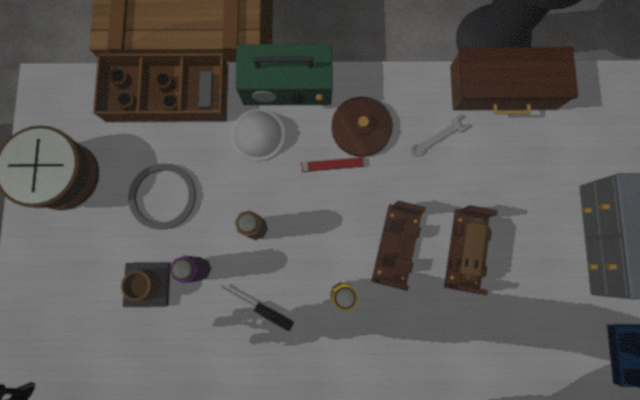

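View pics/side.png

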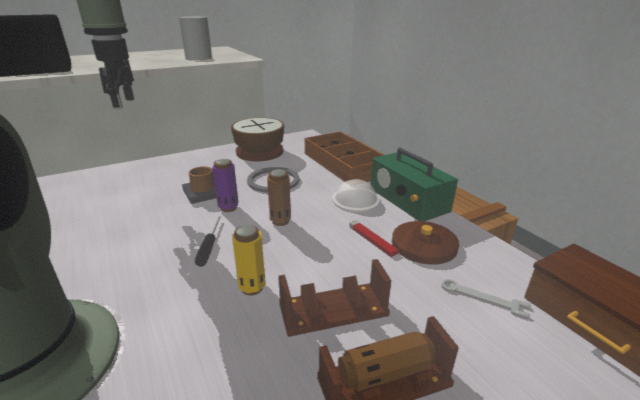

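```bash
cat >> h.py <<'E'
from scipy.optimize import minimize
def box(x0,x1,y0,y1,z0,z1): return np.array([[x,y,z] for x in(x0,x1) for y in(y0,y1) for z in(z0,z1)])
def cyl(r,z0,z1,n=24,o=0.): 
    a=np.arange(n)*2*np.pi/n+o; return np.vstack([np.c_[r*np.cos(a),r*np.sin(a),0*a+z] for z in(z0,z1)])
HOUS=[cyl(.021,0,.012),cyl(.026/np.cos(np.pi/8),.012,.124,8,np.pi/8),cyl(.022,.124,.140)]
CRAD=[box(-.094,.094,-.04,.04,0,.014)]+[box(s*.088-.006,s*.088+.006,-.04,.04,0,.078) for s in(-1,1)]
for s in(-1,1):
    for q in(-1,1):
        CRAD.append(np.array([[s*.041+e,q*y,z] for e in(-.012,.012) for y,z in((0,.014),(.032,.014),(.032,.046))]))
def rend(d,parts,T,S=4):
    im=np.zeros((400*S,640*S),np.uint8)
    for P in parts:
        W=P@T[:3,:3].T+T[:3,3]; uv=np.array([proj(d,w) for w in W])
        cv2.fillConvexPoly(im,cv2.convexHull(np.round((uv+.5)*S).astype(np.int32)),1)
    return cv2.resize(im.astype(np.float32),(640,400),interpolation=cv2.INTER_AREA)
def fit(views,parts,mk,p0,step):
    def c(p): return sum(1-np.minimum(r,m).sum()/np.maximum(r,m).sum() for d,m in views for r in[rend(d,parts,mk(p))])
    N=len(p0);sx=np.vstack([p0]+[np.array(p0)+np.eye(N)[i]*step[i] for i in range(N)])
    r=minimize(c,p0,method='Nelder-Mead',options=dict(initial_simplex=sx,xatol=2e-4,fatol=1e-4,maxiter=150)); return r.x,r.fun
def flat(p):
    T=np.eye(4);c,s=np.cos(p[2]),np.sin(p[2]);T[:2,:2]=[[c,-s],[s,c]];T[:2,3]=p[:2];return T
def lying(p): # housing lying: z along yaw, centre x,y, height p[3]
    T=np.eye(4);c,s=np.cos(p[2]),np.sin(p[2]);ax=np.array([c,s,0])
    T[:3,0]=[0,0,-1];T[:3,1]=np.cross(ax,[0,0,-1]);T[:3,2]=ax;T[:3,3]=np.array([p[0],p[1],p[3]])-.07*ax;return T
def pick(name,camn,u,v):
    ms=optics.masks_of(name,camn)
    ms=[m for m in ms if abs(m['rect'][0]+m['rect'][2]/2-u)<25 and abs(m['rect'][1]+m['rect'][3]/2-v)<25]
    return ms[0]['region'].astype(np.float32) if ms else None
E
python3 - <<'E'
from h import *
a=cam('top');b=cam('side')
def views(n,ua,ub):
    return [(d,m) for d,m in((a,pick(n,'top',*ua)),(b,pick(n,'side',*ub))) if m is not None]
for n,parts,ua,ub,z in(('housing',HOUS,(250,225),(279,197),.07),('cradle_1',CRAD,(398,243),(332,296),.03)):
    V=views(n,ua,ub); p=atz(a,*ua,z)
    for y in ((0,) if n=='housing' else (-.9,-1.4,-1.8)):
        for W in (V,V[:1],V[1:]):
            if W: x,f=fit(W,parts,flat,[p[0],p[1],y],[.01,.01,.15]);print(n,len(W),np.round(x,4),round(f,3))
for k,z,u in(('purple',.14,(184,268)),('yellow',.14,(345,298)),('magtips',.014,(303,167)),('mag2',.014,(366,161)),('ringR',.01,(198,195)),('domebottom',.0,(258,162)),('shaft',0,(224,287)),('pelorus L',.04,(331,125))): print(k,atz(a,*u,z).round(3))
c=np.hstack([cv2.resize(a['frame'][180:300,150:300],(600,480)),cv2.resize(b['frame'][160:240,255:305],None,fx=6,fy=6)[:480][:, :200]]) 
cv2.imwrite('pics/c1.png',c)
E
```

```text
housing 2 [0.5278 0.1916 0.236 ] 0.116
housing 1 [0.5278 0.192  0.2415] 0.039
housing 1 [0.5276 0.1899 0.052 ] 0.076
cradle_1 2 [ 0.4839 -0.1388 -0.2522] 0.138
cradle_1 1 [ 0.4823 -0.1381 -0.2457] 0.066
cradle_1 1 [ 0.4839 -0.1391 -0.2568] 0.064
cradle_1 2 [ 0.4837 -0.139  -0.2527] 0.137
cradle_1 1 [ 0.4826 -0.1384 -0.2427] 0.066
cradle_1 1 [ 0.4842 -0.1384 -0.2595] 0.065
cradle_1 2 [ 0.4836 -0.1387 -0.2546] 0.139
cradle_1 1 [ 0.4824 -0.1387 -0.2462] 0.067
cradle_1 1 [ 0.4842 -0.1388 -0.2559] 0.063
purple [0.436 0.314 0.14 ]
yellow [ 0.375 -0.009  0.14 ]
magtips [0.674 0.08  0.014]
mag2 [ 0.688 -0.072  0.014]
ringR [0.608 0.33  0.01 ]
domebottom [0.69 0.19 0.  ]
shaft [0.392 0.264 0.   ]
pelorus L [0.769 0.013 0.04 ]
```

View pics/c1.png

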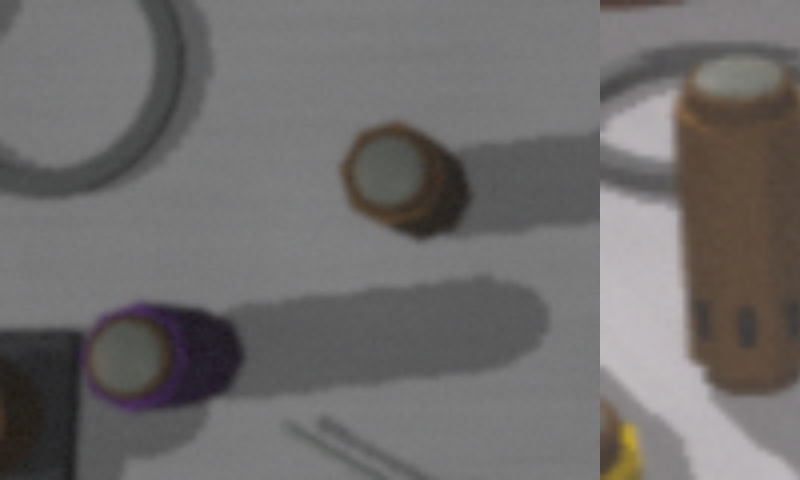

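Top view: bronze housing at (248,223), purple look-alike at (187,268), yellow at (345,297). The bronze one (plain bronze octagon, also at side (279,197)) fits the description, and the crop confirms it. The empty cradle is at top (398,243); the other one at (470,250) holds a housing.

Plan: grip with the tool tilted 45° from the −y side, lift, turn 90°, and lay it down at about y = 0.08.

```bash
cat >> h.py <<'E'
from scipy.spatial.transform import Rotation as Ro
def tilt(az,th): # tool y at azimuth az (horizontal), tool z tilted th from down towards az+90
    y=np.array([np.cos(az),np.sin(az),0]);u=np.array([-np.sin(az),np.cos(az),0])
    z=np.array([0,0,-np.cos(th)])+u*np.sin(th); return np.c_[np.cross(y,z),y,z]
def rows(p0,R0,p1,R1,n):
    w=(Ro.from_matrix(R0.T@R1)).as_rotvec()/n
    S=sum(Ro.from_rotvec(k*w).as_matrix() for k in range(n)); v=np.linalg.solve(S,R0.T@(np.array(p1)-p0))
    print(n,'rows d(cm)',(v*100).round(2),'w',w.round(4),'| mm',round(np.linalg.norm(v)*1e3,1),'deg',round(np.degrees(np.linalg.norm(w)),1))
def now():
    s=monitor.observe();return np.array(s['position']),Ro.from_euler('xyz',s['tool_rot']).as_matrix()
E
python3 - <<'E'
from h import *
p,R=now(); R1=tilt(.24,np.pi/4); d=R1[:,2]; g=np.array([.5277,.191,.095]); tc=g+.022*d
pre=tc-.12*d+[0,0,.02]
rows(p,R,[.45,.25,.33],tilt(.24,0),8)
rows(np.array([.45,.25,.33]),tilt(.24,0),pre,R1,8)
print(pre,tc)
E
```

```text
8 rows d(cm) [-4.73 -0.99 -1.23] w [-0.      0.      0.1134] | mm 49.8 deg 6.5
8 rows d(cm) [-2.38  0.77  1.13] w [-0.      0.0982  0.    ] | mm 27.5 deg 5.6
[0.54417195 0.12368971 0.18429646] [0.52400221 0.20611047 0.07944365]
```

```bash
python3 -m handwheel '[{"dx":-4.73,"dy":-0.99,"dz":-1.23,"wz":0.1134,"claw":100},{"dx":-4.73,"dy":-0.99,"dz":-1.23,"wz":0.1134},{"dx":-4.73,"dy":-0.99,"dz":-1.23,"wz":0.1134},{"dx":-4.73,"dy":-0.99,"dz":-1.23,"wz":0.1134},{"dx":-4.73,"dy":-0.99,"dz":-1.23,"wz":0.1134},{"dx":-4.73,"dy":-0.99,"dz":-1.23,"wz":0.1134},{"dx":-4.73,"dy":-0.99,"dz":-1.23,"wz":0.1134},{"dx":-4.73,"dy":-0.99,"dz":-1.23,"wz":0.1134}]'
python3 - <<'E'
from h import *
p,R=now(); R1=tilt(.24,np.pi/4)
rows(p,R,[.5442,.1237,.1843],R1,8); print(np.round(monitor.observe()['qpos'],2))
E
```

```text
8 rows d(cm) [-6.69 -1.3  -1.83] w [-0.0445  0.0912  0.1073] | mm 70.5 deg 8.5
[-1.22  0.52 -0.04  1.6   0.02  1.02 -0.11]schema error: expected keys dx, dy, dz, wx, wy, wz, claw
```

```bash
python3 -m handwheel '[{"dx":-4.73,"dy":-0.99,"dz":-1.23,"wx":0,"wy":0,"wz":0.1134,"claw":100},{"dx":-4.73,"dy":-0.99,"dz":-1.23,"wx":0,"wy":0,"wz":0.1134,"claw":100},{"dx":-4.73,"dy":-0.99,"dz":-1.23,"wx":0,"wy":0,"wz":0.1134,"claw":100},{"dx":-4.73,"dy":-0.99,"dz":-1.23,"wx":0,"wy":0,"wz":0.1134,"claw":100},{"dx":-4.73,"dy":-0.99,"dz":-1.23,"wx":0,"wy":0,"wz":0.1134,"claw":100},{"dx":-4.73,"dy":-0.99,"dz":-1.23,"wx":0,"wy":0,"wz":0.1134,"claw":100},{"dx":-4.73,"dy":-0.99,"dz":-1.23,"wx":0,"wy":0,"wz":0.1134,"claw":100},{"dx":-4.73,"dy":-0.99,"dz":-1.23,"wx":0,"wy":0,"wz":0.1134,"claw":100}]'
python3 - <<'E'
from h import *
p,R=now(); R1=tilt(.24,np.pi/4)
rows(p,R,[.5442,.1237,.1843],R1,8); print(np.round(monitor.observe()['qpos'],2))
E
```

```text
clock: 2.3
position: [0.4507, 0.2483, 0.3301]
tool_rot: [3.141, -0.0, 1.806]
force: [0.6, 0.3, 0.5]
grip_width: 0.0856
finger_force: 0.0
8 rows d(cm) [-2.36  0.77  1.14] w [ 0.0002  0.0982 -0.0005] | mm 27.3 deg 5.6
[-0.84  0.25  0.27  1.77 -0.07  1.13 -0.31]
```

```bash
python3 -m handwheel '[{"dx":-2.36,"dy":0.77,"dz":1.14,"wx":0,"wy":0.0982,"wz":0,"claw":100},{"dx":-2.36,"dy":0.77,"dz":1.14,"wx":0,"wy":0.0982,"wz":0,"claw":100},{"dx":-2.36,"dy":0.77,"dz":1.14,"wx":0,"wy":0.0982,"wz":0,"claw":100},{"dx":-2.36,"dy":0.77,"dz":1.14,"wx":0,"wy":0.0982,"wz":0,"claw":100},{"dx":-2.36,"dy":0.77,"dz":1.14,"wx":0,"wy":0.0982,"wz":0,"claw":100},{"dx":-2.36,"dy":0.77,"dz":1.14,"wx":0,"wy":0.0982,"wz":0,"claw":100},{"dx":-2.36,"dy":0.77,"dz":1.14,"wx":0,"wy":0.0982,"wz":0,"claw":100},{"dx":-2.36,"dy":0.77,"dz":1.14,"wx":0,"wy":0.0982,"wz":0,"claw":100}]'
python3 - <<'E'
from h import *
p,R=now(); R1=tilt(.24,np.pi/4)
rows(p,R,[.5240,.2061,.0794],R1,6); print(np.round(monitor.observe()['qpos'],2))
d=cam('side');d2=cam('top')
cv2.imwrite('pics/s2.png',np.hstack([cv2.resize(d['frame'][80:260,160:360],None,fx=2,fy=2),cv2.resize(d2['frame'][130:310,160:360],None,fx=2,fy=2)]))
E
```

```text
clock: 3.3
position: [0.5449, 0.1246, 0.1835]
tool_rot: [3.14, -0.789, 1.811]
force: [0.0, 0.3, -0.1]
grip_width: 0.0853
finger_force: 0.0
6 rows d(cm) [-0.24 -0.02  2.22] w [ 0.0003 -0.0005  0.    ] | mm 22.3 deg 0.0
[-0.01  0.68  0.12  1.76 -0.89  1.21  0.88]
```

View pics/s2.png

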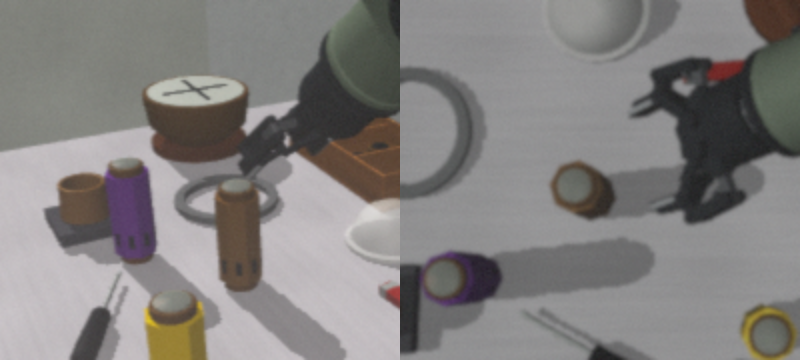

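```bash
python3 -m handwheel '[{"dx":-0.24,"dy":-0.02,"dz":2.22,"wx":0,"wy":0,"wz":0,"claw":100},{"dx":-0.24,"dy":-0.02,"dz":2.22,"wx":0,"wy":0,"wz":0,"claw":100},{"dx":-0.24,"dy":-0.02,"dz":2.22,"wx":0,"wy":0,"wz":0,"claw":100},{"dx":-0.24,"dy":-0.02,"dz":2.22,"wx":0,"wy":0,"wz":0,"claw":100},{"dx":-0.24,"dy":-0.02,"dz":2.22,"wx":0,"wy":0,"wz":0,"claw":100},{"dx":-0.24,"dy":-0.02,"dz":2.22,"wx":0,"wy":0,"wz":0,"claw":100},{"dx":0,"dy":0,"dz":0,"wx":0,"wy":0,"wz":0,"claw":100}]'
python3 - <<'E'
from h import *
d=cam('side');d2=cam('top')
cv2.imwrite('pics/s3.png',np.hstack([cv2.resize(d['frame'][130:250,220:353],None,fx=3,fy=3),cv2.resize(d2['frame'][150:270,200:333],None,fx=3,fy=3)]))
E
```

```text
clock: 4.28
position: [0.5223, 0.2079, 0.0797]
tool_rot: [-3.14, -0.786, 1.812]
force: [0.5, 0.3, 0.4]
grip_width: 0.0854
finger_force: 0.0
```

View pics/s3.png

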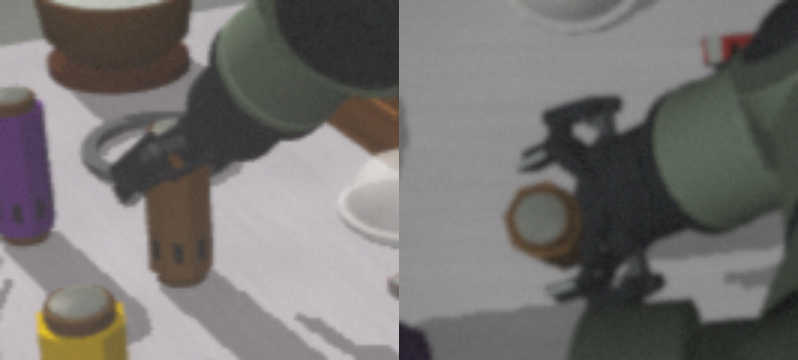

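```bash
python3 -m handwheel '[{"dx":0,"dy":0,"dz":0,"wx":0,"wy":0,"wz":0,"claw":75},{"dx":0,"dy":0,"dz":0,"wx":0,"wy":0,"wz":0,"claw":68},{"dx":0,"dy":0,"dz":0,"wx":0,"wy":0,"wz":0,"claw":64},{"dx":0,"dy":0,"dz":0,"wx":0,"wy":0,"wz":0,"claw":60},{"dx":0,"dy":0,"dz":0,"wx":0,"wy":0,"wz":0,"claw":50},{"dx":0,"dy":0,"dz":0,"wx":0,"wy":0,"wz":0,"claw":40},{"dx":0,"dy":0,"dz":0,"wx":0,"wy":0,"wz":0,"claw":40},{"dx":0,"dy":0,"dz":0,"wx":0,"wy":0,"wz":0,"claw":40}]' 70
python3 - <<'E'
from h import *
p,R=now(); g=p-.02*R[:,2]; print(g)
rows(p,R,p+[0,0,.07],R,4)
E
```

```text
clock: 5.38
position: [0.5235, 0.2065, 0.0802]
tool_rot: [3.141, -0.786, 1.811]
force: [-0.2, -2.9, 7.8]
grip_width: 0.0515
finger_force: 71.1
[0.52681004 0.1927545  0.09428733]
4 rows d(cm) [ 1.24  0.   -1.24] w [0. 0. 0.] | mm 17.5 deg 0.0
```

```bash
python3 -m handwheel '[{"dx":0.4,"dy":0,"dz":-0.4,"wx":0,"wy":0,"wz":0,"claw":40},{"dx":1.1,"dy":0,"dz":-1.1,"wx":0,"wy":0,"wz":0,"claw":40},{"dx":1.4,"dy":0,"dz":-1.4,"wx":0,"wy":0,"wz":0,"claw":40},{"dx":1.3,"dy":0,"dz":-1.3,"wx":0,"wy":0,"wz":0,"claw":40},{"dx":0.7,"dy":0,"dz":-0.7,"wx":0,"wy":0,"wz":0,"claw":40},{"dx":0,"dy":0,"dz":0,"wx":0,"wy":0,"wz":0,"claw":40}]'
python3 - <<'E'
from h import *
p,R=now(); R2=tilt(.24,-np.pi/4); d2=R2[:,2]
# grasp height on housing above foot: .0943; body axis lateral offset ~0
g=np.array([.525,.105,.026+.06]); rows(p,R,g+.02*d2,R2,12); print(p)
E
```

```text
clock: 6.12
position: [0.5234, 0.2067, 0.1497]
tool_rot: [3.14, -0.785, 1.812]
force: [0.5, 0.2, -5.2]
grip_width: 0.0515
finger_force: 73.5
12 rows d(cm) [-1.09 -0.19  0.65] w [ 1.000e-04 -1.309e-01 -0.000e+00] | mm 12.9 deg 7.5
[0.52337099 0.20667355 0.14972517]
```

```bash
python3 -m handwheel '[{"dx":-1.09,"dy":-0.19,"dz":0.65,"wx":0,"wy":-0.1309,"wz":0,"claw":40},{"dx":-1.09,"dy":-0.19,"dz":0.65,"wx":0,"wy":-0.1309,"wz":0,"claw":40},{"dx":-1.09,"dy":-0.19,"dz":0.65,"wx":0,"wy":-0.1309,"wz":0,"claw":40},{"dx":-1.09,"dy":-0.19,"dz":0.65,"wx":0,"wy":-0.1309,"wz":0,"claw":40},{"dx":-1.09,"dy":-0.19,"dz":0.65,"wx":0,"wy":-0.1309,"wz":0,"claw":40},{"dx":-1.09,"dy":-0.19,"dz":0.65,"wx":0,"wy":-0.1309,"wz":0,"claw":40}]'
python3 - <<'E'
from h import *
p,R=now(); R2=tilt(.24,-np.pi/4); d2=R2[:,2]
g=np.array([.525,.105,.026+.06]); rows(p,R,g+.02*d2,R2,6); print(p,p-.02*R[:,2],np.round(monitor.observe()['qpos'],2))
E
```

```text
clock: 6.88
position: [0.5213, 0.1645, 0.0862]
tool_rot: [-3.141, 0.003, 1.811]
force: [-1.0, 0.2, -6.5]
grip_width: 0.052
finger_force: 73.5
6 rows d(cm) [-1.1  -0.18  0.63] w [-1.000e-04 -1.303e-01  0.000e+00] | mm 12.8 deg 7.5
[0.52129222 0.16453614 0.08620479] [0.52128262 0.16460498 0.10620467] [-0.75  0.66  0.48  1.94 -0.48  0.65  0.27]
```

```bash
python3 -m handwheel '[{"dx":-1.1,"dy":-0.18,"dz":0.63,"wx":0,"wy":-0.1303,"wz":0,"claw":40},{"dx":-1.1,"dy":-0.18,"dz":0.63,"wx":0,"wy":-0.1303,"wz":0,"claw":40},{"dx":-1.1,"dy":-0.18,"dz":0.63,"wx":0,"wy":-0.1303,"wz":0,"claw":40},{"dx":-1.1,"dy":-0.18,"dz":0.63,"wx":0,"wy":-0.1303,"wz":0,"claw":40},{"dx":-1.1,"dy":-0.18,"dz":0.63,"wx":0,"wy":-0.1303,"wz":0,"claw":40},{"dx":-1.1,"dy":-0.18,"dz":0.63,"wx":0,"wy":-0.1303,"wz":0,"claw":40},{"dx":0,"dy":0,"dz":0,"wx":0,"wy":0,"wz":0,"claw":40}]'
python3 - <<'E'
from h import *
p,R=now(); R2=tilt(.24,-np.pi/4)
rows(p,R,p,R2,1); print(p,p-.02*R[:,2],np.round(monitor.observe()['qpos'],2))
d=cam('side');d2=cam('top')
cv2.imwrite('pics/s4.png',np.hstack([cv2.resize(d['frame'][130:270,200:333],None,fx=3,fy=3),cv2.resize(d2['frame'][150:290,200:333],None,fx=3,fy=3)]))
E
```

```text
clock: 7.75
position: [0.5275, 0.0923, 0.0703]
tool_rot: [-3.137, 0.784, 1.817]
force: [-0.1, -0.3, -4.7]
grip_width: 0.0511
finger_force: 73.8
1 rows d(cm) [0. 0. 0.] w [-0.0005 -0.0011  0.0044] | mm 0.0 deg 0.3
[0.52753542 0.09228513 0.07026085] [0.52418661 0.10600887 0.08441869] [-1.29  1.13  0.95  1.91 -0.16  0.7  -0.21]
```

View pics/s4.png

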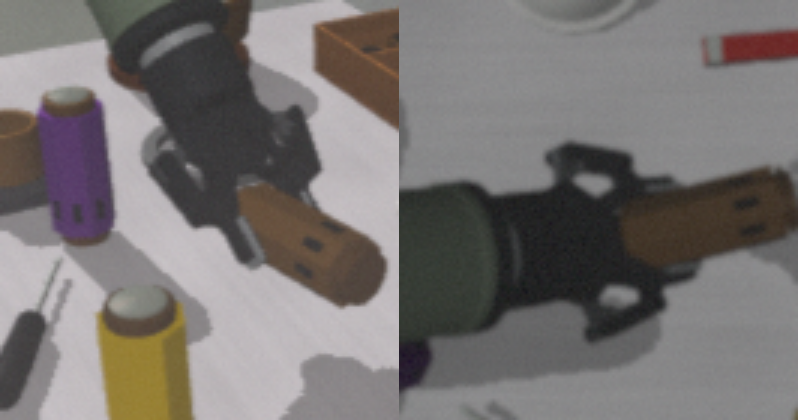

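```bash
python3 -m handwheel '[{"dx":0.7,"dy":0,"dz":0.7,"wx":0,"wy":0,"wz":0,"claw":40},{"dx":0.9,"dy":0,"dz":0.9,"wx":0,"wy":0,"wz":0,"claw":40},{"dx":0.9,"dy":0,"dz":0.9,"wx":0,"wy":0,"wz":0,"claw":40},{"dx":0.7,"dy":0,"dz":0.7,"wx":0,"wy":0,"wz":0,"claw":40},{"dx":0.4,"dy":0,"dz":0.4,"wx":0,"wy":0,"wz":0,"claw":40},{"dx":0,"dy":0,"dz":0,"wx":0,"wy":0,"wz":0,"claw":40}]';  python3 - <<'E'
from h import *
p,R=now();print(p,p-.02*R[:,2])
a=cam('top');b=cam('side'); g=p-.02*R[:,2]; u=np.array([-np.sin(.24),np.cos(.24),0])
c=g-.0243*u
for zz in (0,):
  for d,n,v in((b,'side',(310,220)),(a,'top',(315,220))):
    ms=optics.masks_of('housing',n)
    print(n,[(round(m['p'],2),m['rect']) for m in ms])
    r=rend(d,HOUS,lying([c[0],c[1],.24+np.pi/2,c[2]]));ys,xs=np.where(r>.5);print(xs.min(),ys.min(),xs.max()-xs.min()+1,ys.max()-ys.min()+1)
E
```

```text
clock: 8.6
position: [0.5283, 0.0915, 0.0211]
tool_rot: [-3.141, 0.782, 1.811]
force: [0.5, -0.2, -3.9]
grip_width: 0.0512
finger_force: 73.7
[0.52830889 0.09149412 0.02107298] [0.52496713 0.10518628 0.03526301]
side [(0.93, [279.6, 208.8, 46.7, 41.2]), (0.83, [229.4, 222.7, 35.7, 73.4]), (0.78, [213.7, 159.3, 24.2, 48.9])]
274 210 55 42
top [(0.96, [327.8, 284.3, 31.8, 24.6]), (0.93, [275.1, 208.0, 57.1, 33.3]), (0.62, [175.1, 266.9, 38.1, 18.2])]
270 209 64 34
```

```bash
python3 -m handwheel '[{"dx":0.14,"dy":0,"dz":0.14,"wx":0,"wy":0,"wz":0,"claw":40},{"dx":0.14,"dy":0,"dz":0.14,"wx":0,"wy":0,"wz":0,"claw":40},{"dx":0.14,"dy":0,"dz":0.14,"wx":0,"wy":0,"wz":0,"claw":40},{"dx":0,"dy":0,"dz":0,"wx":0,"wy":0,"wz":0,"claw":40}]';python3 -m handwheel '[{"dx":0.09,"dy":0,"dz":0.09,"wx":0,"wy":0,"wz":0,"claw":40},{"dx":0,"dy":0,"dz":0,"wx":0,"wy":0,"wz":0,"claw":40}]';python3 -m handwheel '[{"dx":0.07,"dy":0,"dz":0.07,"wx":0,"wy":0,"wz":0,"claw":40},{"dx":0,"dy":0,"dz":0,"wx":0,"wy":0,"wz":0,"claw":40}]'
```

```text
clock: 9.3
position: [0.5283, 0.0916, 0.0152]
tool_rot: [-3.141, 0.782, 1.811]
force: [0.1, 0.2, -4.0]
grip_width: 0.0516
finger_force: 73.7
clock: 9.55
position: [0.5283, 0.0916, 0.0141]
tool_rot: [-3.141, 0.782, 1.811]
force: [0.5, 0.0, -4.8]
grip_width: 0.0516
finger_force: 73.7
clock: 9.8
position: [0.5283, 0.0916, 0.0131]
tool_rot: [-3.141, 0.782, 1.811]
force: [-0.1, 0.7, -4.9]
grip_width: 0.0513
finger_force: 73.7
```

Axis near 27 mm now; I'll continue in 1 mm steps until contact shows.

```bash
python3 -m handwheel '[{"dx":0.07,"dy":0,"dz":0.07,"wx":0,"wy":0,"wz":0,"claw":40},{"dx":0,"dy":0,"dz":0,"wx":0,"wy":0,"wz":0,"claw":40}]' | grep -E "posi|^force";python3 -m handwheel '[{"dx":0.05,"dy":0,"dz":0.05,"wx":0,"wy":0,"wz":0,"claw":40},{"dx":0,"dy":0,"dz":0,"wx":0,"wy":0,"wz":0,"claw":40}]'| grep -E "posi|^force"
```

```text
position: [0.5283, 0.0916, 0.0121]
force: [-0.1, 1.3, -4.0]
position: [0.5284, 0.0917, 0.0114]
force: [-0.4, -0.5, -5.1]
```

Run:
```python
from h import *
print(np.round(monitor.observe()['moment'],2),np.round(monitor.observe()['force'],1))
```

```text
[ 1.52  0.35 -0.02] [-0.4 -0.5 -5.1]
```

```bash
for i in 1; do python3 -m handwheel '[{"dx":0.05,"dy":0,"dz":0.05,"wx":0,"wy":0,"wz":0,"claw":40},{"dx":0,"dy":0,"dz":0,"wx":0,"wy":0,"wz":0,"claw":40}]' | grep -E "posi|^force";python3 -m handwheel '[{"dx":0.05,"dy":0,"dz":0.05,"wx":0,"wy":0,"wz":0,"claw":40},{"dx":0,"dy":0,"dz":0,"wx":0,"wy":0,"wz":0,"claw":40}]'| grep -E "posi|^force"; done
python3 - <<'E'
from h import *
print(np.round(monitor.observe()['moment'],2),np.round(monitor.observe()['force'],1))
b=cam('side');m=pick('housing','side',302,232);p,R=now();u=np.array([-np.sin(.24),np.cos(.24),0])
cv2.imwrite('pics/s5.png',cv2.resize(b['frame'][190:270,260:350],None,fx=6,fy=6,interpolation=cv2.INTER_CUBIC))
E
```

```text
position: [0.5284, 0.0916, 0.0107]
force: [-0.2, -0.5, -4.9]
position: [0.5284, 0.0917, 0.0101]
force: [-0.3, 1.1, -3.0]
[ 1.17  0.31 -0.  ] [-0.3  1.1 -3. ]
```

View pics/s5.png

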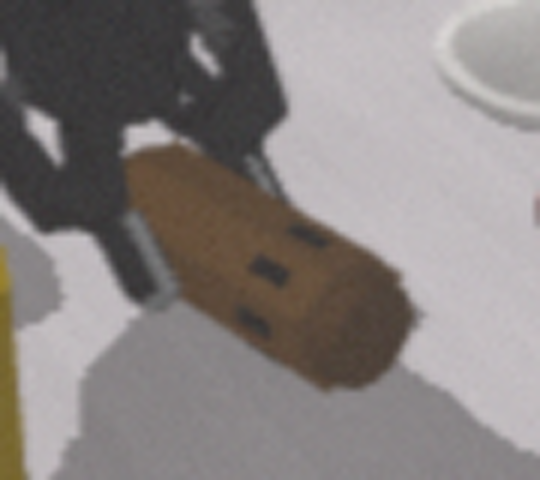

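The picture shows the housing lying nearly flat, its foot end at about (330,250) px of the side view. Contact is just starting: the force and the moment are both dropping.

```bash
python3 -m handwheel '[{"dx":0.03,"dy":0,"dz":0.03,"wx":0,"wy":0,"wz":0,"claw":40},{"dx":0,"dy":0,"dz":0,"wx":0,"wy":0,"wz":0,"claw":40}]' | grep -E "posi|^force";python3 -m handwheel '[{"dx":0.04,"dy":0,"dz":0.04,"wx":0,"wy":0,"wz":0,"claw":40},{"dx":0,"dy":0,"dz":0,"wx":0,"wy":0,"wz":0,"claw":40}]'| grep -E "posi|^force"
python3 - <<'E'
from h import *
print(np.round(monitor.observe()['moment'],2))
E
```

```text
position: [0.5284, 0.0917, 0.01]
force: [-3.7, 3.8, 5.7]
position: [0.5284, 0.0916, 0.0099]
force: [-6.7, 7.4, 15.5]
[-0.34  0.55 -0.61]
```

```bash
python3 -m handwheel '[{"dx":-0.03,"dy":0,"dz":-0.03,"wx":0,"wy":0,"wz":0,"claw":40},{"dx":0,"dy":0,"dz":0,"wx":0,"wy":0,"wz":0,"claw":58},{"dx":0,"dy":0,"dz":0,"wx":0,"wy":0,"wz":0,"claw":62},{"dx":0,"dy":0,"dz":0,"wx":0,"wy":0,"wz":0,"claw":66},{"dx":0,"dy":0,"dz":0,"wx":0,"wy":0,"wz":0,"claw":75},{"dx":0,"dy":0,"dz":0,"wx":0,"wy":0,"wz":0,"claw":90},{"dx":0,"dy":0,"dz":0,"wx":0,"wy":0,"wz":0,"claw":100},{"dx":0,"dy":0,"dz":0,"wx":0,"wy":0,"wz":0,"claw":100}]' 20
python3 - <<'E'
from h import *
p,R=now()
d=R[:,2]; p1=p-.14*d; rows(p,R,p1,R,6)
p2=np.array([.53,.09,.22]); rows(p1,R,p2,tilt(.24,0),8)
E
```

```text
clock: 12.4
position: [0.5284, 0.0916, 0.0094]
tool_rot: [-3.142, 0.782, 1.811]
force: [0.2, 0.1, -0.2]
grip_width: 0.0853
finger_force: 0.0
6 rows d(cm) [ 0.    0.   -2.33] w [0. 0. 0.] | mm 23.3 deg 0.0
8 rows d(cm) [-1.77  0.01 -0.74] w [-0.      0.0977 -0.    ] | mm 19.2 deg 5.6
```

```bash
python3 -m handwheel '[{"dx":0,"dy":0,"dz":-1.5,"wx":0,"wy":0,"wz":0,"claw":100},{"dx":0,"dy":0,"dz":-2.5,"wx":0,"wy":0,"wz":0,"claw":100},{"dx":0,"dy":0,"dz":-2.5,"wx":0,"wy":0,"wz":0,"claw":100},{"dx":0,"dy":0,"dz":-2.5,"wx":0,"wy":0,"wz":0,"claw":100},{"dx":0,"dy":0,"dz":-2.5,"wx":0,"wy":0,"wz":0,"claw":100},{"dx":0,"dy":0,"dz":-2.5,"wx":0,"wy":0,"wz":0,"claw":100}]'
python3 - <<'E'
from h import *
a=cam('top');b=cam('side')
cv2.imwrite('pics/s6.png',np.hstack([cv2.resize(b['frame'][160:280,230:360],None,fx=3,fy=3),cv2.resize(a['frame'][170:290,220:350],None,fx=3,fy=3)]))
V=[(a,pick('housing','top',300,225)),(b,pick('housing','side',300,230))]
V=[v for v in V if v[1] is not None]
mk=lambda p:lying([p[0],p[1],p[2],.026])
for W in(V,V[:1],V[1:]):
    if W: print(len(W),fit(W,HOUS,mk,[.53,.08,1.81],[.01,.01,.1]))
E
```

```text
clock: 13.15
position: [0.5045, 0.1888, 0.1101]
tool_rot: [3.141, 0.781, 1.811]
force: [0.6, -0.3, -0.1]
grip_width: 0.0853
finger_force: 0.0
2 (array([0.52893728, 0.08161286, 1.80223341]), np.float64(0.11703860759735107))
1 (array([0.52843251, 0.08350848, 1.81267965]), np.float64(0.0656690001487732))
1 (array([0.52948044, 0.08041311, 1.80343489]), np.float64(0.04562646150588989))
```

View pics/s6.png

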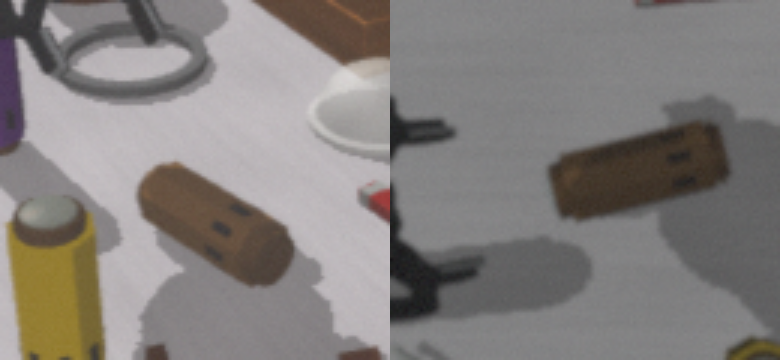

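Run:
```python
from h import *
p,R=now(); rows(p,R,[.529,.082,.15],tilt(.235,0),8)
```

```text
8 rows d(cm) [-1.48 -0.02  0.12] w [0.0003 0.0976 0.0006] | mm 14.9 deg 5.6
```

```bash
python3 -m handwheel '[{"dx":-1.48,"dy":-0.02,"dz":0.12,"wx":0,"wy":0.0976,"wz":0,"claw":100},{"dx":-1.48,"dy":-0.02,"dz":0.12,"wx":0,"wy":0.0976,"wz":0,"claw":100},{"dx":-1.48,"dy":-0.02,"dz":0.12,"wx":0,"wy":0.0976,"wz":0.002,"claw":100},{"dx":-1.48,"dy":-0.02,"dz":0.12,"wx":0,"wy":0.0976,"wz":0.002,"claw":100},{"dx":-1.48,"dy":-0.02,"dz":0.12,"wx":0,"wy":0.0976,"wz":0,"claw":100},{"dx":-1.48,"dy":-0.02,"dz":0.12,"wx":0,"wy":0.0976,"wz":0,"claw":100},{"dx":-1.48,"dy":-0.02,"dz":0.12,"wx":0,"wy":0.0976,"wz":0,"claw":100},{"dx":-1.48,"dy":-0.02,"dz":0.12,"wx":0,"wy":0.0976,"wz":0,"claw":100}]'
python3 - <<'E'
from h import *
p,R=now(); rows(p,R,[.529,.082,.05],tilt(.235,0),4);rows(np.array([.529,.082,.05]),tilt(.235,0),[.529,.082,.006],tilt(.235,0),4);print(np.round(monitor.observe()['qpos'],2))
E
```

```text
clock: 14.35
position: [0.5286, 0.0807, 0.1495]
tool_rot: [3.14, -0.002, 1.806]
force: [-0.3, -0.3, 0.0]
grip_width: 0.0855
finger_force: 0.0
4 rows d(cm) [0.03 0.01 2.49] w [ 0.0005 -0.0005  0.0001] | mm 24.9 deg 0.0
4 rows d(cm) [0.  0.  1.1] w [0. 0. 0.] | mm 11.0 deg 0.0
[-0.69  0.57  0.61  1.94 -0.46  0.77  0.41]
```

```bash
python3 -m handwheel '[{"dx":0.03,"dy":0,"dz":2.5,"wx":0,"wy":-0.001,"wz":0,"claw":100},{"dx":0.03,"dy":0,"dz":2.5,"wx":0,"wy":-0.001,"wz":0,"claw":100},{"dx":0.03,"dy":0.02,"dz":2.5,"wx":0,"wy":0,"wz":0,"claw":100},{"dx":0.03,"dy":0.02,"dz":2.5,"wx":0,"wy":0,"wz":0,"claw":100},{"dx":0,"dy":0,"dz":1.5,"wx":0,"wy":0,"wz":0,"claw":100},{"dx":0,"dy":0,"dz":1.5,"wx":0,"wy":0,"wz":0,"claw":100},{"dx":0,"dy":0,"dz":1.3,"wx":0,"wy":0,"wz":0,"claw":100},{"dx":0,"dy":0,"dz":0,"wx":0,"wy":0,"wz":0,"claw":100}]'
```

```text
clock: 15.35
position: [0.529, 0.0825, 0.0059]
tool_rot: [3.141, 0.003, 1.807]
force: [-0.3, 0.3, -0.4]
grip_width: 0.0858
finger_force: 0.0
```

```bash
python3 -m handwheel '[{"dx":0,"dy":0,"dz":0,"wx":0,"wy":0,"wz":0,"claw":75},{"dx":0,"dy":0,"dz":0,"wx":0,"wy":0,"wz":0,"claw":68},{"dx":0,"dy":0,"dz":0,"wx":0,"wy":0,"wz":0,"claw":64},{"dx":0,"dy":0,"dz":0,"wx":0,"wy":0,"wz":0,"claw":60},{"dx":0,"dy":0,"dz":0,"wx":0,"wy":0,"wz":0,"claw":50},{"dx":0,"dy":0,"dz":0,"wx":0,"wy":0,"wz":0,"claw":40},{"dx":0,"dy":0,"dz":0,"wx":0,"wy":0,"wz":0,"claw":40}]' 60
```

```text
clock: 16.23
position: [0.5295, 0.0828, 0.007]
tool_rot: [3.139, 0.003, 1.807]
force: [-3.0, -0.2, 9.7]
grip_width: 0.0513
finger_force: 61.6
```

```bash
python3 -m handwheel '[{"dx":0,"dy":0,"dz":-0.5,"wx":0,"wy":0,"wz":0,"claw":40},{"dx":0,"dy":0,"dz":-2,"wx":0,"wy":0,"wz":0,"claw":40},{"dx":0,"dy":0,"dz":-3.5,"wx":0,"wy":0,"wz":0,"claw":40},{"dx":0,"dy":0,"dz":-4,"wx":0,"wy":0,"wz":0,"claw":40},{"dx":0,"dy":0,"dz":-3.5,"wx":0,"wy":0,"wz":0,"claw":40},{"dx":0,"dy":0,"dz":-2.5,"wx":0,"wy":0,"wz":0,"claw":40},{"dx":0,"dy":0,"dz":0,"wx":0,"wy":0,"wz":0,"claw":40}]'
python3 - <<'E'
from h import *
p,R=now(); print(np.round(monitor.observe()['qpos'],2),np.round(monitor.observe()['moment'],2))
R1=tilt(-.253+np.pi/2,0); rows(p,R,[.4838,-.1388,.17],R1,8); rows(p,R,[.4838,-.1388,.17],R1,12)
E
```

```text
clock: 17.1
position: [0.5295, 0.0834, 0.1678]
tool_rot: [3.137, 0.002, 1.807]
force: [0.3, 0.6, -5.6]
grip_width: 0.0513
finger_force: 64.3
[-0.72  0.55  0.64  1.92 -0.44  0.81  0.39] [ 0.02 -0.04 -0.01]
8 rows d(cm) [-1.82 -2.35 -0.03] w [ 0.0003  0.0006 -0.1352] | mm 29.8 deg 7.7
12 rows d(cm) [-1.18 -1.6  -0.02] w [ 0.0002  0.0004 -0.0901] | mm 19.8 deg 5.2
```

```bash
python3 -m handwheel '[{"dx":-1.82,"dy":-2.35,"dz":-0.03,"wx":0,"wy":0.0006,"wz":-0.1352,"claw":40},{"dx":-1.82,"dy":-2.35,"dz":-0.03,"wx":0,"wy":0.0006,"wz":-0.1352,"claw":40},{"dx":-1.82,"dy":-2.35,"dz":-0.03,"wx":0,"wy":0.0006,"wz":-0.1352,"claw":40},{"dx":-1.82,"dy":-2.35,"dz":-0.03,"wx":0,"wy":0.0006,"wz":-0.1352,"claw":40},{"dx":-1.82,"dy":-2.35,"dz":-0.03,"wx":0,"wy":0.0006,"wz":-0.1352,"claw":40},{"dx":-1.82,"dy":-2.35,"dz":-0.03,"wx":0,"wy":0.0006,"wz":-0.1352,"claw":40},{"dx":-1.82,"dy":-2.35,"dz":-0.03,"wx":0,"wy":0.0006,"wz":-0.1352,"claw":40},{"dx":-1.82,"dy":-2.35,"dz":-0.03,"wx":0,"wy":0.0006,"wz":-0.1352,"claw":40}]'; python3 -m handwheel '[{"dx":0,"dy":0,"dz":0,"wx":0,"wy":0,"wz":0,"claw":40},{"dx":0,"dy":0,"dz":0,"wx":0,"wy":0,"wz":0,"claw":40}]';python3 - <<'E'
from h import *
p,R=now(); print(np.round(monitor.observe()['qpos'],2))
R1=tilt(-.253+np.pi/2,0); rows(p,R,[.4838,-.1388,.17],R1,1)
b=cam('side');a=cam('top');ms=optics.masks_of('housing','side'); print([(m['p'],m['rect']) for m in ms])
cv2.imwrite('pics/s7.png',cv2.resize(b['frame'][190:350,240:440],None,fx=3.5,fy=3.5))
E
```

```text
clock: 18.1
position: [0.4827, -0.1396, 0.1678]
tool_rot: [3.141, -0.003, 2.893]
force: [0.1, 1.7, -5.6]
grip_width: 0.0512
finger_force: 64.3
clock: 18.35
position: [0.4827, -0.1383, 0.168]
tool_rot: [3.141, -0.003, 2.887]
force: [0.0, 0.1, -5.3]
grip_width: 0.051
finger_force: 64.6
[-0.11  0.44  0.36  1.99 -0.22  0.75  1.7 ]
1 rows d(cm) [-0.12 -0.02 -0.2 ] w [ 0.0009 -0.0027 -0.0013] | mm 2.3 deg 0.2
[(0.81, [211.9, 158.0, 27.5, 53.2]), (0.65, [232.4, 223.6, 33.4, 76.7])]
```

View pics/s7.png

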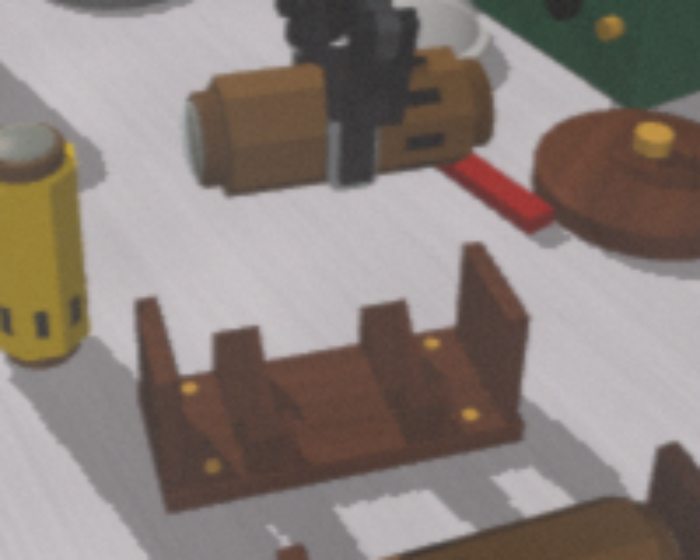

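```bash
python3 -m handwheel '[{"dx":-0.06,"dy":0,"dz":1.0,"wx":0,"wy":-0.001,"wz":-0.001,"claw":40},{"dx":-0.06,"dy":-0.02,"dz":2.0,"wx":0,"wy":-0.001,"wz":0,"claw":40},{"dx":0,"dy":0,"dz":2.2,"wx":0,"wy":-0.001,"wz":0,"claw":40},{"dx":0,"dy":0,"dz":1.8,"wx":0,"wy":0,"wz":0,"claw":40},{"dx":0,"dy":0,"dz":0.6,"wx":0,"wy":0,"wz":0,"claw":40},{"dx":0,"dy":0,"dz":0,"wx":0,"wy":0,"wz":0,"claw":40}]';python3 - <<'E'
from h import *
p,R=now(); b=cam('side');a=cam('top')
ax=R[:,0]; ax=ax/np.linalg.norm(ax)
print('x axis',ax, np.arctan2(ax[1],ax[0]))
H=p-.019*R[:,2]
f=lambda n,d,X:print(n,proj(d,X).round(1))
c=np.array([np.cos(-.253),np.sin(-.253),0]);l=np.array([-c[1],c[0],0])
for o in(0,): 
  for s,n in((-.07,'end -'),(.07,'end +')): f(n+' side',b,H+s*c);f(n+' top',a,H+s*c)
C=np.array([.4838,-.1388,0])
for s in(-1,1):
  for q in(-1,1): f(f'cheek {s}{q} side',b,C+s*.094*c+q*.04*l+[0,0,.078]);f(f'cheek {s}{q} top',a,C+s*.094*c+q*.04*l+[0,0,.078])
im=np.hstack([cv2.resize(b['frame'][220:340,265:398],None,fx=3,fy=3,interpolation=cv2.INTER_CUBIC),cv2.resize(a['frame'][185:305,345:478],None,fx=3,fy=3,interpolation=cv2.INTER_CUBIC)])
def mark(d,X,o,off):
    u=((proj(d,X)-o+.5)*3+[off,0]).astype(int); cv2.circle(im,tuple(int(t) for t in u),1,(0,255,255),-1)
for d,o,off in((b,np.array([265,220]),0),(a,np.array([345,185]),399)):
    for s in(-1,1):
        mark(d,H+s*.07*c,o,off)
        for q in(-1,1): mark(d,C+s*.094*c+q*.04*l+[0,0,.078],o,off);mark(d,C+s*.094*c+q*.04*l,o,off)
cv2.imwrite('pics/s8.png',im)
E
```

```text
clock: 19.25
position: [0.4845, -0.1392, 0.0927]
tool_rot: [3.141, 0.002, 2.89]
force: [-0.1, -0.8, -4.3]
grip_width: 0.0511
finger_force: 64.4
x axis [-0.96842824  0.24928777 -0.00153364] 2.889647614713676
end - side [294.  268.1]
end - top [398.5 276.2]
end + side [372.7 255.1]
end + top [412.8 211.2]
cheek -1-1 side [284.5 302.5]
cheek -1-1 top [411.1 291.9]
cheek -11 side [276.2 271.3]
cheek -11 top [374.7 282.5]
cheek 1-1 side [392.7 282.5]
cheek 1-1 top [429.2 207.5]
cheek 11 side [374.8 255.1]
cheek 11 top [393.8 198.7]
```

View pics/s8.png

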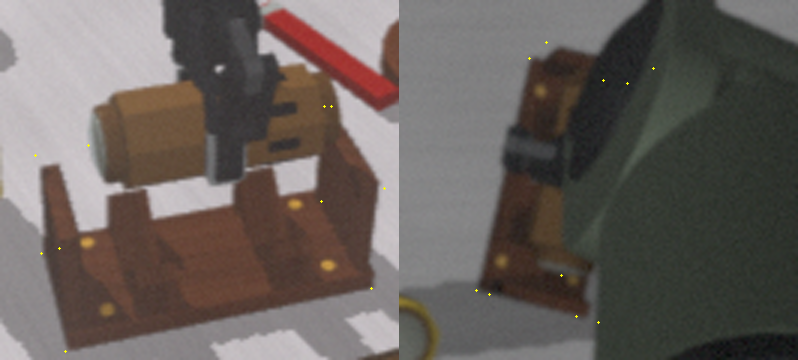

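Run:
```python
from h import *
b=cam('side');a=cam('top')
def blobs(im,x0,y0,x1,y1):
    h=cv2.cvtColor(im,cv2.COLOR_BGR2HSV);B=im.astype(int)
    m=((h[...,0]>13)&(h[...,0]<32)&(h[...,1]>100)&(h[...,2]>75)).astype(np.uint8);mm=np.zeros_like(m);mm[y0:y1,x0:x1]=m[y0:y1,x0:x1]
    n,l,st,ce=cv2.connectedComponentsWithStats(mm);return [(ce[i].round(1),st[i,4]) for i in range(1,n)]
t0=cv2.imread('pics/top.png');s0=cv2.imread('pics/side.png')
for n,im,d,bx in(('top',t0,a,(365,195,430,295)),('side',s0,b,(270,255,395,340))):
    print(n)
    for c,s in blobs(im,*bx): print(c,s,atz(d,*c,.014).round(4))
C=np.array([.4838,-.1388,.014]);print('s7 read',[atz(b,u/3.5+239.9,v/3.5+189.9,.014)[:2].round(4) for u,v in((189,388),(213,466),(432,343),(470,414))])
```

```text
top
[391.6 214.9] 17 [ 0.5569 -0.129   0.014 ]
[415.  220.8] 19 [ 0.5426 -0.1835  0.014 ]
[378.8 271.6] 19 [ 0.4252 -0.0952  0.014 ]
[402.5 277.5] 4 [ 0.4116 -0.1494  0.014 ]
side
[362.9 287.6] 15 [ 0.5579 -0.1298  0.014 ]
[293.6 300.5] 19 [ 0.4257 -0.0959  0.014 ]
[374.  307.9] 20 [ 0.5441 -0.1838  0.014 ]
[300. 323.] 19 [ 0.4111 -0.1503  0.014 ]
[391.2 338.7] 11 [ 0.5268 -0.2542  0.014 ]
s7 read [array([ 0.4259, -0.0968]), array([ 0.4122, -0.1511]), array([ 0.5581, -0.1309]), array([ 0.544 , -0.1846])]
```

Four brass screws put the cradle centre at (0.4844, −0.1396) with yaw −0.251, so the tool is aligned to about 0.5 mm. The lens end shows about 4 mm too far along the cradle, so I'll shift by that and lower.

```bash
python3 -m handwheel '[{"dx":0.2,"dy":-0.02,"dz":0,"wx":0,"wy":0,"wz":0,"claw":40},{"dx":0.2,"dy":-0.02,"dz":0.5,"wx":0,"wy":0,"wz":0,"claw":40},{"dx":0,"dy":0,"dz":1.2,"wx":0,"wy":0,"wz":0,"claw":40},{"dx":0,"dy":0,"dz":1.2,"wx":0,"wy":0,"wz":0,"claw":40},{"dx":0,"dy":0,"dz":1.0,"wx":0,"wy":0,"wz":0,"claw":40},{"dx":0,"dy":0,"dz":0.6,"wx":0,"wy":0,"wz":0,"claw":40},{"dx":0,"dy":0,"dz":0.4,"wx":0,"wy":0,"wz":0,"claw":40},{"dx":0,"dy":0,"dz":0,"wx":0,"wy":0,"wz":0,"claw":40}]';python3 - <<'E'
from h import *
p,R=now();R1=tilt(-.251+np.pi/2,0); rows(p,R,np.r_[np.array([.4844,-.1396])-.004*np.array([.968,-.25]),.041],R1,1)
E
```

```text
clock: 20.45
position: [0.4807, -0.1387, 0.0438]
tool_rot: [3.141, 0.002, 2.89]
force: [-0.5, 0.5, -5.0]
grip_width: 0.0516
finger_force: 64.6
1 rows d(cm) [0.02 0.01 0.28] w [ 0.0007  0.0018 -0.0011] | mm 2.8 deg 0.1
```

```bash
python3 -m handwheel '[{"dx":0,"dy":0,"dz":0.3,"wx":0,"wy":0.0015,"wz":0,"claw":40},{"dx":0,"dy":0,"dz":0.3,"wx":0,"wy":0,"wz":0,"claw":40},{"dx":0,"dy":0,"dz":0.2,"wx":0,"wy":0,"wz":0,"claw":40},{"dx":0,"dy":0,"dz":0,"wx":0,"wy":0,"wz":0,"claw":40}]' 40 | grep -E "posi|^force"; python3 -m handwheel '[{"dx":0,"dy":0,"dz":0.1,"wx":0,"wy":0,"wz":0,"claw":40},{"dx":0,"dy":0,"dz":0,"wx":0,"wy":0,"wz":0,"claw":40}]' | grep -E "posi|^force"; python3 -m handwheel '[{"dx":0,"dy":0,"dz":0.1,"wx":0,"wy":0,"wz":0,"claw":40},{"dx":0,"dy":0,"dz":0,"wx":0,"wy":0,"wz":0,"claw":40}]' | grep -E "posi|^force"
```

```text
position: [0.4807, -0.1387, 0.0358]
force: [0.0, 0.9, -4.6]
position: [0.4808, -0.1387, 0.0349]
force: [-0.9, 0.2, -4.7]
position: [0.4807, -0.1387, 0.0339]
force: [-0.4, 0.8, -4.3]
```

```bash
python3 -m handwheel '[{"dx":0,"dy":0,"dz":0.08,"wx":0,"wy":0,"wz":0,"claw":40},{"dx":0,"dy":0,"dz":0,"wx":0,"wy":0,"wz":0,"claw":40}]' | grep -E "posi|^force"; python3 -m handwheel '[{"dx":0,"dy":0,"dz":0.05,"wx":0,"wy":0,"wz":0,"claw":40},{"dx":0,"dy":0,"dz":0,"wx":0,"wy":0,"wz":0,"claw":40}]' | grep -E "posi|^force"; python3 -m handwheel '[{"dx":0,"dy":0,"dz":0.05,"wx":0,"wy":0,"wz":0,"claw":40},{"dx":0,"dy":0,"dz":0,"wx":0,"wy":0,"wz":0,"claw":40}]' | grep -E "posi|^force"
```

```text
position: [0.4807, -0.1387, 0.033]
force: [-0.3, -0.1, -4.7]
position: [0.4807, -0.1387, 0.0326]
force: [-0.4, 0.1, -4.3]
position: [0.4808, -0.1388, 0.0321]
force: [-0.8, -1.0, -4.2]
```

```bash
python3 -m handwheel '[{"dx":0,"dy":0,"dz":0.05,"wx":0,"wy":0,"wz":0,"claw":40},{"dx":0,"dy":0,"dz":0,"wx":0,"wy":0,"wz":0,"claw":40}]' | grep -E "posi|^force"; python3 -m handwheel '[{"dx":0,"dy":0,"dz":0.05,"wx":0,"wy":0,"wz":0,"claw":40},{"dx":0,"dy":0,"dz":0,"wx":0,"wy":0,"wz":0,"claw":40}]' | grep -E "posi|^force"
```

```text
position: [0.4808, -0.1389, 0.0319]
force: [-3.4, -0.9, 4.4]
position: [0.4808, -0.1389, 0.0318]
force: [-6.4, 0.4, 19.0]
```

Contact came at the predicted height. I'll ease off and release.

```bash
python3 -m handwheel '[{"dx":0,"dy":0,"dz":-0.05,"wx":0,"wy":0,"wz":0,"claw":40},{"dx":0,"dy":0,"dz":0,"wx":0,"wy":0,"wz":0,"claw":58},{"dx":0,"dy":0,"dz":0,"wx":0,"wy":0,"wz":0,"claw":62},{"dx":0,"dy":0,"dz":0,"wx":0,"wy":0,"wz":0,"claw":66},{"dx":0,"dy":0,"dz":0,"wx":0,"wy":0,"wz":0,"claw":75},{"dx":0,"dy":0,"dz":0,"wx":0,"wy":0,"wz":0,"claw":90},{"dx":0,"dy":0,"dz":0,"wx":0,"wy":0,"wz":0,"claw":100},{"dx":0,"dy":0,"dz":0,"wx":0,"wy":0,"wz":0,"claw":100}]' 20;  python3 -m handwheel '[{"dx":0,"dy":0,"dz":-1,"wx":0,"wy":0,"wz":0,"claw":100},{"dx":0,"dy":0,"dz":-2,"wx":0,"wy":0,"wz":0,"claw":100},{"dx":0,"dy":0,"dz":-3,"wx":0,"wy":0,"wz":0,"claw":100},{"dx":0,"dy":0,"dz":-4,"wx":0,"wy":0,"wz":0,"claw":100},{"dx":0,"dy":0,"dz":-4,"wx":0,"wy":0,"wz":0,"claw":100},{"dx":0,"dy":0,"dz":-4,"wx":0,"wy":0,"wz":0,"claw":100},{"dx":0,"dy":0,"dz":-2,"wx":0,"wy":0,"wz":0,"claw":100},{"dx":0,"dy":0,"dz":0,"wx":0,"wy":0,"wz":0,"claw":100}]'
python3 - <<'E'
from h import *
b=cam('side')
cv2.imwrite('pics/s9.png',b['frame'])
m=pick('housing','side',332,285)
if m is not None: print(fit([(b,m)],HOUS,lambda p:lying([p[0],p[1],np.pi-.251,p[2]]),[.4808,-.1387,.051],[.005,.005,.005]))
E
```

```text
clock: 23.7
position: [0.4807, -0.1387, 0.0316]
tool_rot: [3.141, 0.001, 2.89]
force: [0.5, -0.0, -0.2]
grip_width: 0.0851
finger_force: 0.0
clock: 24.7
position: [0.4811, -0.1389, 0.2334]
tool_rot: [3.14, 0.003, 2.89]
force: [0.2, 0.3, -0.0]
grip_width: 0.0851
finger_force: 0.0
(array([ 0.48846912, -0.13045383,  0.04117776]), np.float64(0.03359794616699219))
```

View pics/s9.png

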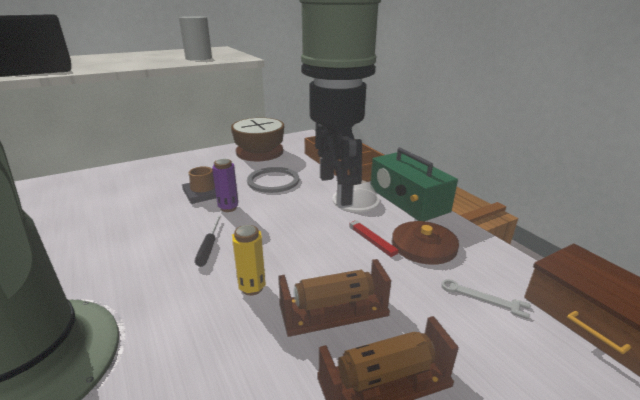

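The housing at (335,290) lies level in both vees between the cheeks, like its neighbour at (390,360). The other objects look undisturbed.

```bash
python3 -c "
from workcell import job_done
print(job_done())"
```

```text
the job is handed in; nothing more can be done
None
```

I laid the bronze housing on its side on the bare bench and released it, then regripped it round its middle and lowered it gently into the empty cradle, where the last picture shows it lying level in both vees; the job was handed in at about 25 s.

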